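# Line up ring gauges by size beside the comparator

### The job

Get the four steel ring gauges ready for checking: line them up by size on the four black pads of the board, one lying flat in the middle of each pad, with the smallest on the pad nearest the dial comparator and the largest on the pad farthest from it.

Things in the scene. Friction and masses are not known exactly. Their poses are not given: they have to be found in the camera images.
- ring_a_center (a point): smallest of the four loose plain steel ring gauges: a short tube, outer diameter 24 mm, bore 12 mm, 24 mm high, roughly 64 g, lying flat on the bench (blue-grey mat) nearer the robot than the board. The point is its centre, 12 mm above its underside; z is the ring's axis.
- ring_b_center (a point): second smallest of the four loose plain steel ring gauges: a short tube, outer diameter 36 mm, bore 20 mm, 24 mm high, roughly 132 g, lying flat on the bench (blue-grey mat) nearer the robot than the board. The point is its centre, 12 mm above its underside; z is the ring's axis.
- ring_c_center (a point): second largest of the four loose plain steel ring gauges: a short tube, outer diameter 48 mm, bore 29 mm, 24 mm high, roughly 215 g, lying flat on the bench (blue-grey mat) nearer the robot than the board. The point is its centre, 12 mm above its underside; z is the ring's axis.
- ring_d_center (a point): largest of the four loose plain steel ring gauges: a short tube, outer diameter 60 mm, bore 39 mm, 24 mm high, roughly 306 g, lying flat on the bench (blue-grey mat) nearer the robot than the board. The point is its centre, 12 mm above its underside; z is the ring's axis.
- pad_1: fixed round black rubber pad, 66 mm across, 3 mm thick, at the right-hand end (seen from the robot) of a row of four, about 85 mm apart, running left to right along a fixed flat aluminium board (92 x 370 mm, 10 mm thick, turned up to 11 degrees). Origin: centre of the pad's underside, 10 mm above the bench; z up. Its upper face is 13 mm above the bench; a ring flat on it has its centre at 25 mm.
- pad_2: fixed round black rubber pad, 66 mm across, 3 mm thick, second from the right of a row of four, about 85 mm apart, running left to right along a fixed flat aluminium board (92 x 370 mm, 10 mm thick, turned up to 11 degrees). Origin: centre of the pad's underside, 10 mm above the bench; z up. Its upper face is 13 mm above the bench; a ring flat on it has its centre at 25 mm.
- pad_3: fixed round black rubber pad, 66 mm across, 3 mm thick, third from the right of a row of four, about 85 mm apart, running left to right along a fixed flat aluminium board (92 x 370 mm, 10 mm thick, turned up to 11 degrees). Origin: centre of the pad's underside, 10 mm above the bench; z up. Its upper face is 13 mm above the bench; a ring flat on it has its centre at 25 mm.
- pad_4: fixed round black rubber pad, 66 mm across, 3 mm thick, at the left-hand end (seen from the robot) of a row of four, about 85 mm apart, running left to right along a fixed flat aluminium board (92 x 370 mm, 10 mm thick, turned up to 11 degrees). Origin: centre of the pad's underside, 10 mm above the bench; z up. Its upper face is 13 mm above the bench; a ring flat on it has its centre at 25 mm.
- comparator: dial comparator: dark square base 150 x 150 mm, 50 mm high, with a 290 mm high steel column and a white-faced dial on an arm. It stands fixed on the bench beyond one end of the board, at the left in some starts and at the right in others (a blue bin 60 mm high stands at the other end). Origin: centre of the underside of its base.

How it is judged:
By the outcome, as a careful person would: the job done as asked, in the order asked, and still so for the second after the job is handed in, with the robot touching nothing.
It also fails if it takes over 104 s, if anything falls off the work surface, if the arm or the gripper's body presses on something with over 40 N, if the wrist force passes 120 N, or if a joint passes its speed limit or range.

### The arm

A 6-joint arm with a two-finger parallel gripper is mounted at the origin on the work surface. World frame = base frame: x ahead of the robot, y to its left, z up, the work surface at z = 0. Lengths are in m, angles in degrees, forces in N, time in s.
With the tool pointing down it reaches from about 0.35 to 0.775 m from the base axis. Payload 7.3 kg.
Tool frame: the origin (TCP) lies at the very end of the fingers, on their centre line; the grasp point (between the pads) lies 19 mm behind it (grasp_offset is the distance from the TCP to the grasp point, in m); z points along the fingers, y is the line along which they close (so a half turn about z gives the same grasp; the last joint's range is limited). The gripper opens to 92 mm and grips with 3 to 60 N. Pads are 19 mm wide; open, the fingers measure 130 mm over their backs; the gripper's body (75 mm by 190 mm) begins 47 mm behind the grasp point.
Start: joints at [61.879, 19.595, 87.324, -0, 73.075, -8.365], TCP at [0.177, 0.494, 0.227] pointing down, gripper open.
Joint ranges: [-145.02, 145.02], [-44.19, 115.74], [2.07, 154.8], [-57.11, 237.11], [16.16, 152.29], [-177.93, 177.93]. Speed limits (degrees/s): [147.25, 147.25, 180, 180, 180, 180].

### API

Orientations are given as a 3x3 rotation matrix whose columns are the frame's x, y, z axes.
In Python, from station import * gives the robot as it stands. Calls block until the motion is done:
- goto(position, orientation): joint-space move of the TCP to a pose.
- move_l(position, rot=None, vel=0.15, threshold=None): straight line of the TCP; rot=None keeps the orientation; vel is the mean speed in m/s. With threshold (N) it stops when the force on the tool has changed by that much, and returns True; else False.
- movej(angles): joint-space move.
- grip(opening, newtons=None): finger opening in m; newtons is the grip in N (None keeps the last); returns when the fingers have stopped.
- pause(seconds).
- inverse_kinematics(position, orientation): joint angles nearest the present ones, or None.
- grab_frame(name): name is "side" or "top" or "wrist"; returns a dict with "color" (420x560x3 uint8, blue, green, red), "fx", "fy", "cx", "cy" (pixels), "view" (4x4, takes a point from world to camera coordinates); the wrist camera has in their place "T_tool_cam" (4x4, takes a point from camera to tool coordinates, whose origin is the TCP and whose axes are the flange's). Camera axes: x right, y down, z forward; pixel columns grow to the right and rows downward; lengths in m; the calibration is good to about 2 mm. The wrist camera is an equidistant fisheye: a pixel r from the principal point sees the ray r / f radians off the axis. A picture is of the moment at which its call begins: read the wrist's pose just before it. There is no depth.
A pose or a line that the arm cannot do raises PlanningError and nothing moves.
- close_job(): hands the job in; it is judged then, once.
Readings, each from a call of its own:
- get_time_s(): time.
- get_joint_positions(): joint angles.
- get_joint_velocities(): joint speeds.
- get_tau(): joint torques, N m.
- get_tool_pos(): TCP position.
- get_eef_rot(): TCP orientation.
- get_ft_force(): force on the tool from outside, world axes, zero at the start.
- get_ft_torque(): the same for the moment, N m.
- get_finger_gap(): finger opening in m.
- get_finger_force(): force on a finger pad.
Only numpy, scipy, OpenCV 4.12 (cv2) and the standard library are available. Lean on these libraries where they do the work, as an engineer would, in place of code of your own. Each camera call takes 0.05 s, during which the arm holds its last target. There are 200 camera calls.

## Working session

There is one attempt and no reset: what is moved stays moved. The work goes in short steps, each a Python script; the robot and the scene stay as the last script left them, time stands still between calls to the robot, and variables do not carry over. Pictures are saved under pics/ and viewed, at most 14 in all, crops included, and the job is handed in when it is done.

```bash
mkdir -p pics; ls
python3 - <<'E'
from station import *
import cv2
for n in("top","side"):
    f=grab_frame(n); cv2.imwrite(f"pics/{n}0.png",f["color"]); print(n,f["fx"],f["cx"],f["cy"],f["view"].round(4).tolist())
print(get_time_s(),get_eef_rot().round(3).tolist())
E
```

```text
pics
top 456.68299336063086 279.95622439277207 208.75767783696168 [[0.0246, -0.9997, 0.0007, 0.0021], [-0.9816, -0.0243, -0.1891, 0.5233], [0.1891, 0.004, -0.982, 1.2806], [0.0, 0.0, 0.0, 1.0]]
side 543.4023534388589 286.14493497801004 209.96822334969713 [[0.7075, -0.7066, -0.0135, -0.3825], [-0.4259, -0.411, -0.806, 0.2885], [0.564, 0.576, -0.5917, 0.9438], [0.0, 0.0, 0.0, 1.0]]
0.1 [[-0.941, 0.338, -0.001], [0.338, 0.941, -0.001], [0.0, -0.001, -1.0]]
```

View pics/top0.png

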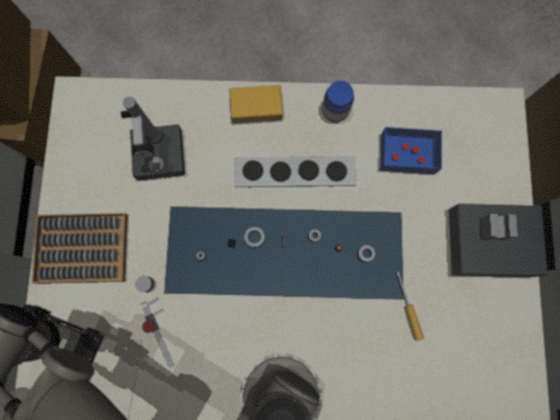

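View pics/side0.png

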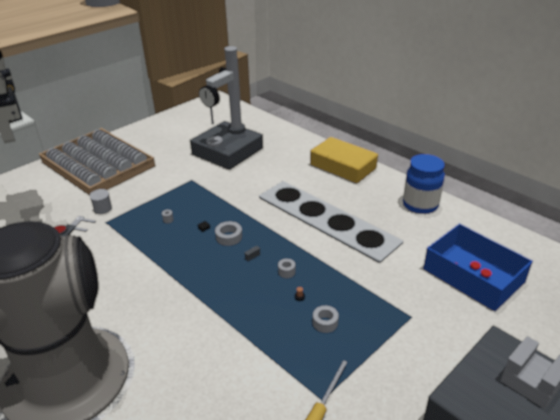

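The comparator stands at the left (155,150 in top), so ring a goes on pad_4 (252,170) and ring d on pad_1 (337,171). Rings from left to right: a (200,256), d (254,237), b (315,236), c (367,254). Small clutter lies between them.

```bash
cat > h.py <<'E'
import numpy as np, cv2
from station import *
def pix2w(f,u,v,z):
    V=f["view"];R=V[:3,:3];o=-R.T@V[:3,3]
    d=R.T@np.array([(u-f["cx"])/f["fx"],(v-f["cy"])/f["fy"],1.]); return o+d*(z-o[2])/d[2]
def fish(f,p,R,u,v,z):
    T=f["T_tool_cam"];a=np.array([u-f["cx"],v-f["cy"]])/f["fx"];t=np.hypot(*a)
    d=R@T[:3,:3]@np.array([*(a/t*np.sin(t)),np.cos(t)]);o=p+R@T[:3,3]; return o+d*(z-o[2])/d[2]
def rot(yaw): # tool down, closing axis y at world angle yaw (deg)
    c,s=np.cos(np.radians(yaw)),np.sin(np.radians(yaw)); y=np.array([c,s,0]);z=np.array([0,0,-1.]); return np.column_stack([np.cross(y,z),y,z])
E
python3 - <<'E'
from h import *
f=grab_frame("top");c=f["color"][150:280,170:390]
cv2.imwrite("pics/c1.png",cv2.resize(c,None,fx=3.6,fy=3.6,interpolation=cv2.INTER_CUBIC))
for n,u,v,z in [("a",200,256,.024),("d",254.5,237,.024),("b",315,236,.024),("c",367,254,.024),("p4",252.5,170.5,.013),("p3",280.5,171.5,.013),("p2",309,171,.013),("p1",337,171,.013),("cube",232,243,.01),("blk",284,240,.01),("knob",338,248,.01)]: print(n,pix2w(f,u,v,z).round(4))
w=grab_frame("wrist");print(w["fx"],w["cx"],w["cy"],w["T_tool_cam"].round(3).tolist())
E
```

```text
a [0.3822 0.2445 0.024 ]
d [0.4418 0.0878 0.024 ]
b [ 0.4491 -0.0898  0.024 ]
c [ 0.4    -0.2419  0.024 ]
p4 [0.6467 0.1017 0.013 ]
p3 [0.6457 0.0164 0.013 ]
p2 [ 0.6494 -0.0703  0.013 ]
p1 [ 0.6515 -0.1555  0.013 ]
cube [0.4241 0.1545 0.01  ]
blk [0.4368 0.0009 0.01  ]
knob [ 0.417  -0.1591  0.01  ]
325.19226210127806 279.8429661310276 207.75704171207238 [[0.0, -0.965, -0.263, 0.07], [1.0, -0.0, 0.001, 0.0], [-0.001, -0.263, 0.965, -0.159], [0.0, 0.0, 0.0, 1.0]]
```

View pics/c1.png

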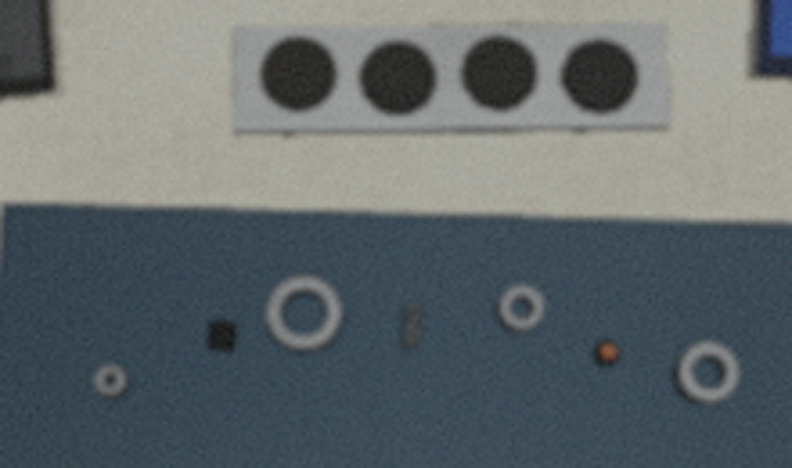

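The crop shows the pads at (299,74), (398,78), (499,73), (600,76), and rings a (110,380), d (304,313), b (522,307) and c (708,372). The clutter is to the sides of the rings, so closing along x is clear. I'll refine with wrist views next.

```bash
cat >> h.py <<'E'
K=np.array([(299,74),(398,78),(499,73),(600,76),(110,380),(304,313),(522,307),(708,372)])
NAMES="p4 p3 p2 p1 a d b c".split(); Z=[.013]*4+[.024]*4
def topest(f): return {n:pix2w(f,(k[0]+.5)/3.6-.5+170,(k[1]+.5)/3.6-.5+150,z) for n,k,z in zip(NAMES,K,Z)}
def w2fish(f,p,R,X):
    T=f["T_tool_cam"];q=T[:3,:3].T@(R.T@(X-p)-T[:3,3]);t=np.arctan2(np.hypot(q[0],q[1]),q[2]);r=q[:2]/np.hypot(q[0],q[1])*t*f["fx"];return r+[f["cx"],f["cy"]]
E
python3 - <<'E'
from h import *
import pickle
E=topest(grab_frame("top")); print({k:v[:2].round(4).tolist() for k,v in E.items()})
for y in(0,180):
    for n in E:
        q=inverse_kinematics([*E[n][:2],.1],rot(y)); print(y,n,None if q is None else np.round(q))
R=rot(0)
S=[]
for i,t in enumerate([(.647,.06,.15),(.647,-.113,.15),(.43,-.16,.15),(.43,.165,.15)]):
    goto(t,R); p,Rr=get_tool_pos(),get_eef_rot(); f=grab_frame("wrist"); S.append((p,Rr,f)); im=f["color"].copy()
    for n in E:
        u=w2fish(f,p,Rr,E[n])
        if 0<u[0]<560 and 0<u[1]<420: print(i,n,u.round(1)); cv2.circle(im,tuple(int(round(a)) for a in u),1,(0,0,255),-1)
    cv2.imwrite(f"pics/w{i}.png",im)
pickle.dump((E,S),open("s.pkl","wb"))
I=[cv2.imread(f"pics/w{i}.png") for i in range(4)]
cv2.imwrite("pics/m.png",cv2.resize(np.vstack([np.hstack(I[:2]),np.hstack(I[2:])]),(800,600),interpolation=cv2.INTER_AREA)); print(get_time_s())
E
```

```text
{'p4': [0.6477, 0.1011], 'p3': [0.6463, 0.0173], 'p2': [0.6528, -0.068], 'p1': [0.6522, -0.1534], 'a': [0.3846, 0.2441], 'd': [0.443, 0.0891], 'b': [0.4523, -0.0887], 'c': [0.403, -0.2399]}
0 p4 [ 2. 40. 74. -0. 66.  2.]
0 p3 [-5. 39. 76. -0. 65. -5.]
0 p2 [-13.  40.  74.  -0.  66. -13.]
0 p1 [-20.  41.  71.  -0.  68. -20.]
0 a [ 23.  21. 108.  -0.  51.  23.]
0 d [  2.  21. 108.  -0.  51.   2.]
0 b [-21.  22. 107.  -0.  51. -21.]
0 c [-40.  23. 106.  -0.  52. -40.]
180 p4 [   2.   40.   74.   -0.   66. -178.]
180 p3 [ -5.  39.  76.  -0.  65. 175.]
180 p2 [-13.  40.  74.  -0.  66. 167.]
180 p1 [-20.  41.  71.  -0.  68. 160.]
180 a [  23.   21.  108.   -0.   51. -157.]
180 d None
180 b [-21.  22. 107.  -0.  51. 159.]
180 c [-40.  23. 106.  -0.  52. 140.]
0 p4 [280.5 155.5]
0 p3 [278.8 241.8]
0 p2 [284.8 314.9]
0 p1 [283.7 371.1]
0 a [35.7 37.2]
0 d [ 79.1 174.9]
0 b [114.5 324.9]
0 c [112.3 402.2]
1 p3 [278.6  58.3]
1 p2 [285.8 151.1]
1 p1 [284.9 239.6]
1 d [77.7  9.6]
1 b [ 86.4 179.3]
1 c [ 76.8 305.3]
2 p3 [484.9  35.2]
2 p2 [490.6 114.3]
2 p1 [483.6 193.4]
2 b [303.1 121.4]
2 c [250.2 279.4]
3 p4 [471.9 253.7]
3 p3 [455.9 316.3]
3 p2 [443.9 366.8]
3 p1 [428.1 407. ]
3 a [226.8 112.4]
3 d [292.3 275.8]
3 b [297.1 397.7]
5.6
```

View pics/m.png

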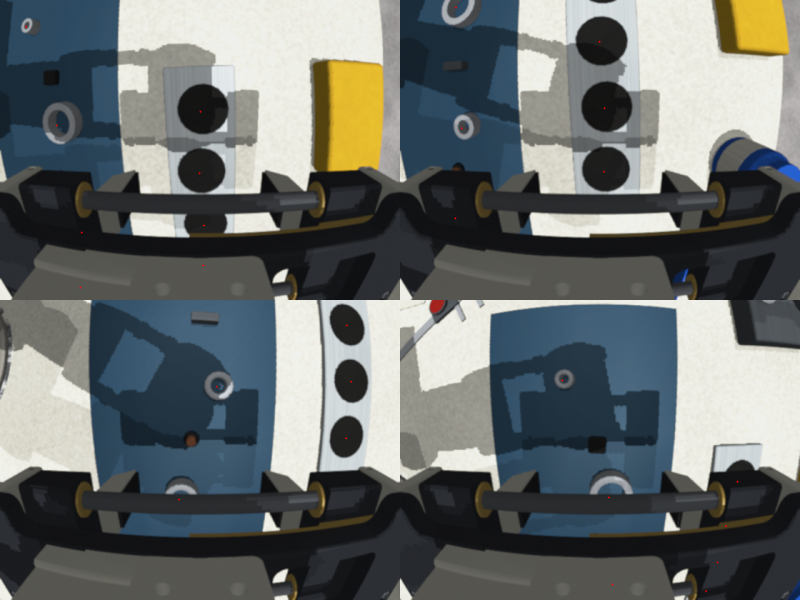

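Views 0 and 1 show the pads clear of the fingers. The predicted dots are within about 3 px of the pad centres. Rings c and d are hidden by the fingers in views 2 and 3, so I'll look at each ring from the same offset as the pads.

Run:
```python
from h import *
import pickle
E,S=pickle.load(open("s.pkl","rb"));R=rot(0);L={}
for n,i in zip(["p4","p3","p2","p1"],[0,0,1,1]): L[n]=S[i]
for n in "cbda":
    goto([E[n][0],E[n][1]-.04,.15],R); L[n]=(get_tool_pos(),get_eef_rot(),grab_frame("wrist"))
pickle.dump((E,S,L),open("s.pkl","wb"));T=[]
for n in NAMES:
    p,Rr,f=L[n];u=np.round(w2fish(f,p,Rr,E[n])).astype(int)
    c=f["color"][u[1]-50:u[1]+50,u[0]-50:u[0]+50]
    if n[0]=="p":
        m=(cv2.cvtColor(f["color"],cv2.COLOR_BGR2GRAY)<62).astype(np.uint8)
        m=cv2.morphologyEx(m,cv2.MORPH_OPEN,np.ones((5,5)))
        cs=[k for k in cv2.findContours(m,0,2)[0] if cv2.pointPolygonTest(k,(float(u[0]),float(u[1])),0)>0]
        e=cv2.fitEllipse(cv2.convexHull(cs[0])); print(n,u,np.round(e[0]+e[1],1),fish(f,p,Rr,*e[0],.013).round(4))
    else: print(n,u)
    T.append(cv2.resize(c,(200,200),interpolation=cv2.INTER_CUBIC))
cv2.imwrite("pics/r.png",cv2.resize(np.vstack([np.hstack(T[:4]),np.hstack(T[4:])]),(800,400))) 
cv2.imwrite("pics/r2.png",cv2.resize(np.hstack([t[50:150,50:150] if 0 else t for t in T[4:6]]),(800,400)))
print(get_time_s())
```

```text
p4 [280 156] [283.5 152.3  68.8  69.7] [0.6504 0.1041 0.013 ]
p3 [279 242] [281.7 238.2  60.8  64.5] [0.649  0.0212 0.013 ]
p2 [286 151] [289.  148.8  69.3  70.2] [ 0.6556 -0.0658  0.013 ]
p1 [285 240] [287.8 236.1  61.3  64.6] [ 0.6551 -0.1498  0.013 ]
a [278 156]
d [279 155]
b [279 157]
c [279 158]
9.5583
```

View pics/r.png

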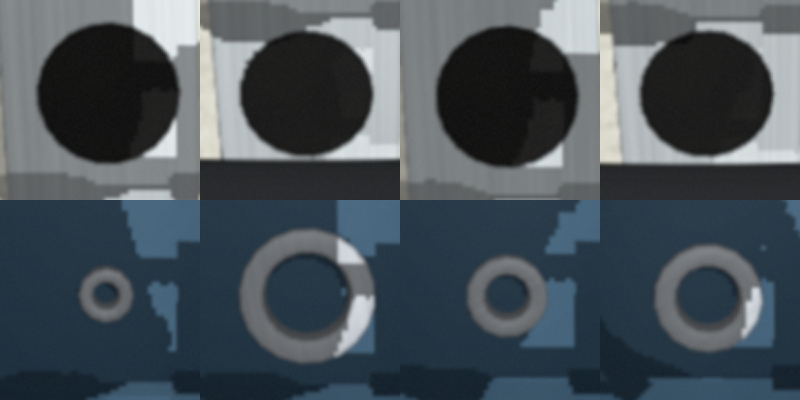

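The pads are fitted. All four rings appear near crop (107,95), so pads and rings carry the same offset of about 3 mm between the wrist and top cameras. I'll fit the rings, then grip and release ring a, whose x is then known from the tool, to get the true x bias.

```bash
cat >> h.py <<'E'
def ringfit(L,guess,z=.024):
    p,R,f=L;u=w2fish(f,p,R,np.array([*guess[:2],z]))
    m=(f["color"][:,:,2]>78).astype(np.uint8)
    best=min((k for k in cv2.findContours(m,0,1)[0] if len(k)>20),key=lambda k:np.hypot(*(np.mean(k[:,0],0)-u)))
    e=cv2.fitEllipse(cv2.convexHull(best)); return fish(f,p,R,*e[0],z),e
E
python3 - <<'E'
from h import *
import pickle
E,S,L=pickle.load(open("s.pkl","rb"));R=rot(0)
P={}
for n in "adbc":
    P[n],e=ringfit(L[n],E[n]+[.0028,.0023,0]); print(n,P[n].round(4),np.round(e[0]+e[1],1),(P[n]-E[n]).round(4))
a=P["a"]; g=[a[0]-.0015,a[1]-.001]
goto([*g,.08],R); grip(.045,10); move_l([*g,.006],vel=.12); f0=get_ft_force()
grip(0,15); print("gap",get_finger_gap(),get_finger_force(),"dF",get_ft_force()-f0, get_tool_pos()); t=get_tool_pos()
grip(.045); move_l([*g,.08],vel=.2); goto([E["a"][0],E["a"][1]-.04,.15],R)
l=(get_tool_pos(),get_eef_rot(),grab_frame("wrist")); A,e=ringfit(l,a); print(A.round(4),np.round(e[0]+e[1],1),"bias x",A[0]-t[0],get_time_s())
P["a"]=A; pickle.dump((E,P,t),open("p.pkl","wb"))
cv2.imwrite("pics/a2.png",l[2]["color"][50:250,150:450])
E
```

```text
a [0.3865 0.2464 0.024 ] [280.7 152.9  25.4  26.1] [0.002  0.0023 0.    ]
d [0.4466 0.0915 0.024 ] [282.9 152.5  66.9  67.8] [0.0036 0.0024 0.    ]
b [ 0.4552 -0.0867  0.024 ] [282.5 154.7  39.3  40.2] [0.0028 0.002  0.    ]
c [ 0.4066 -0.2391  0.024 ] [283.3 156.7  52.7  54.5] [0.0036 0.0008 0.    ]
gap 0.023309155646493846 15.00150830950588 dF [-0.47006643 -0.34902795  4.72356536] [0.38541017 0.24557528 0.0064542 ]
[0.3856 0.2465 0.024 ] [281.1 153.6  25.7  25.8] bias x 0.00020147724551450308 13.7083
```

The x bias is only 0.2 mm, so I'll trust the wrist measurements. I'll start with ring a and check it.

```bash
cat >> h.py <<'E'
PAD={"p4":(.6504,.1041),"p3":(.6490,.0212),"p2":(.6556,-.0658),"p1":(.6551,-.1498)}
OD={"a":.024,"b":.036,"c":.048,"d":.060}
def carry(n,P,pad):
    R=rot(0);g=P[n][:2];w=min(OD[n]+.024,.09);q=PAD[pad]
    goto([*g,.08],R); grip(w,10); move_l([*g,.006],vel=.12); grip(0,30)
    print(n,"gap",round(get_finger_gap(),4),get_finger_force())
    move_l([*g,.08],vel=.2); print(" held",round(get_finger_gap(),4)); goto([*q,.08],R); move_l([*q,.022],vel=.15)
    hit=move_l([*q,.0165],vel=.03,threshold=4); print(" hit",hit,get_tool_pos().round(4))
    grip(w); move_l([*q,.08],vel=.2)
def check(n,pad):
    q=PAD[pad]; goto([q[0],q[1]-.04,.15],rot(0)); l=(get_tool_pos(),get_eef_rot(),grab_frame("wrist"))
    cv2.imwrite(f"pics/k{n}.png",l[2]["color"][80:280,150:450]); print(" t",get_time_s())
E
python3 - <<'E'
from h import *
import pickle
E,P,t=pickle.load(open("p.pkl","rb")); carry("a",P,"p4"); check("a","p4")
E
```

```text
a gap 0.0229 30.000645574182272
 held 0.0232
 hit True [0.6515 0.1046 0.0188]
 t 19.7333
```

View pics/ka.png

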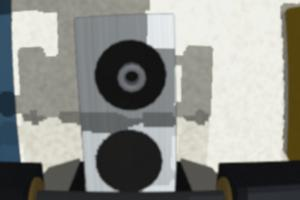

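Ring a sits at crop (131,77) and its pad at (130,75), so it is flat and within about 1.5 mm. I'll carry on with b, c and d.

Run:
```python
from h import *
import pickle
E,P,t=pickle.load(open("p.pkl","rb"))
for n,p in (("b","p3"),("c","p2"),("d","p1")):
    carry(n,P,p); check(n,p)
I=[cv2.resize(cv2.imread(f"pics/k{n}.png"),(400,267)) for n in "abcd"]
cv2.imwrite("pics/k.png",np.vstack([np.hstack(I[:2]),np.hstack(I[2:])]))
goto([.45,.0,.2],rot(0)); f=grab_frame("top"); cv2.imwrite("pics/t2.png",cv2.resize(f["color"][140:210,220:370],None,fx=5,fy=5,interpolation=cv2.INTER_CUBIC)); print(get_time_s())
```

```text
b gap 0.0356 30.000781347043812
 held 0.0357
 hit True [0.6502 0.0208 0.0187]
 t 26.2333
c gap 0.0477 30.00089054228738
 held 0.0475
 hit True [ 0.6568 -0.0665  0.0187]
 t 33.2583
d gap 0.0594 30.000870558433235
 held 0.0596
 hit True [ 0.6564 -0.1501  0.0186]
 t 40.2167
41.3667
```

View pics/k.png

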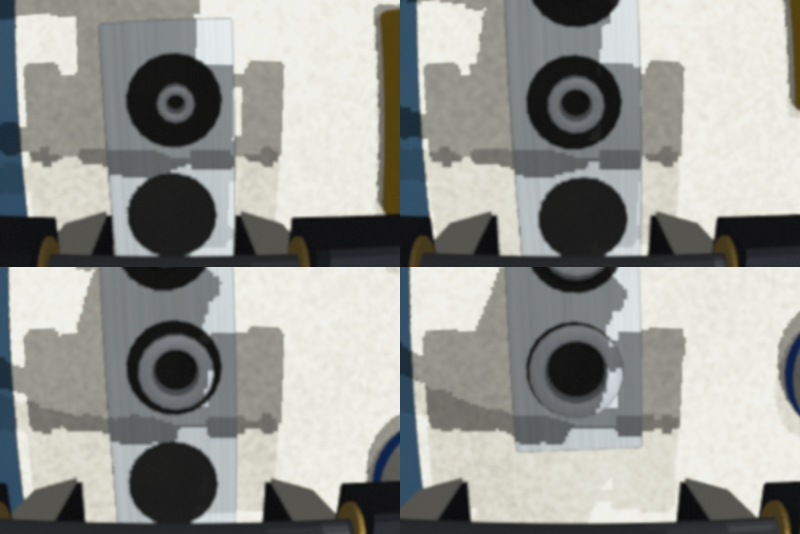

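View pics/t2.png

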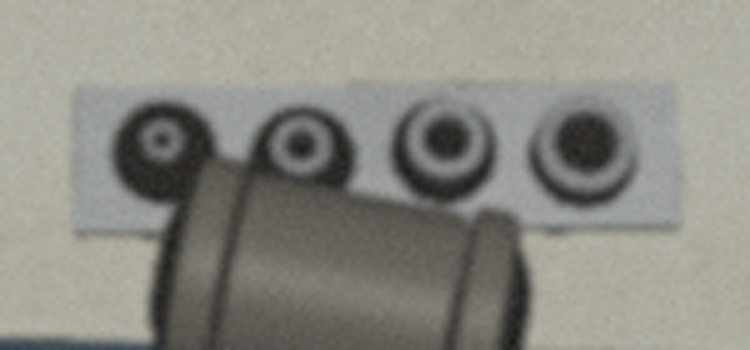

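Run:
```python
from h import *
f=grab_frame("wrist");t=grab_frame("top");R=rot(0)
for n,p,k,m in (("a","p4",(176,102),(162,141)),("b","p3",(576,104),(300,146)),("c","p2",(176,372),(445,141)),("d","p1",(575,371),(585,139))):
    q=np.array(PAD[p]);u=[(k[0]%400)/1.3333+150,(k[1]%267)/1.3333+80]
    w=fish(f,np.array([q[0],q[1]-.04,.15]),R,*u,.037)[:2]-q
    v=pix2w(t,(m[0]+.5)/5-.5+220,(m[1]+.5)/5-.5+140,.037)[:2]-topest(t)[p][:2]
    print(n,(w*1e3).round(1),(v*1e3).round(1))
```

```text
a [2.1 1.6] [0.6 0.7]
b [2.1 0.3] [1.  1.8]
c [ 2.1 -0.3] [-0.2  0.4]
d [1.5 0.3] [3.6 2. ]
```

Both cameras put the rings about 1–2 mm too far in +x, which matches the tool reading at contact. I'll re-centre each one by closing the fingers at the pad centre.

Run:
```python
from h import *
R=rot(0)
for n,p in (("d","p1"),("c","p2"),("b","p3"),("a","p4")):
    q=np.array(PAD[p])+[-.0003,0]; w=min(OD[n]+.024,.09)
    goto([*q,.08],R); grip(w,10); move_l([*q,.021],vel=.12); a=get_tool_pos()
    grip(0,25); b=get_tool_pos(); grip(w); move_l([*q,.08],vel=.2)
    print(n,((a[:2]-q)*1e3).round(2),((b[:2]-q)*1e3).round(2))
    check(n,p)
I=[cv2.resize(cv2.imread(f"pics/k{n}.png"),(400,267)) for n in "abcd"]
cv2.imwrite("pics/kk.png",np.vstack([np.hstack(I[:2]),np.hstack(I[2:])]))
goto([.42,.25,.2],R); f=grab_frame("top"); cv2.imwrite("pics/t3.png",cv2.resize(f["color"][140:210,220:370],None,fx=5,fy=5,interpolation=cv2.INTER_CUBIC)); print(get_time_s())
```

```text
d [ 0.4  -0.08] [ 0.56 -0.14]
 t 45.4667
c [ 0.43 -0.06] [ 0.49 -0.07]
 t 49.2583
b [ 0.39 -0.03] [ 0.45 -0.03]
 t 53.0583
a [0.4  0.05] [0.39 0.03]
 t 56.8583
58.0583
```

View pics/kk.png

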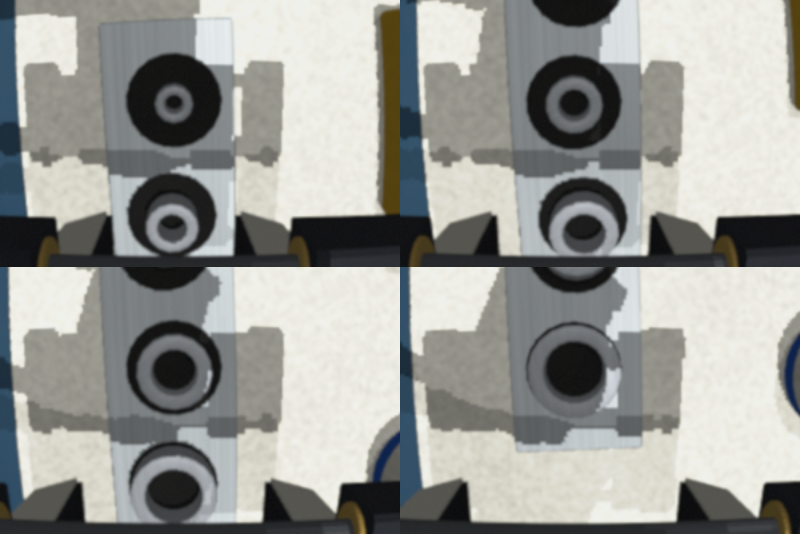

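View pics/t3.png

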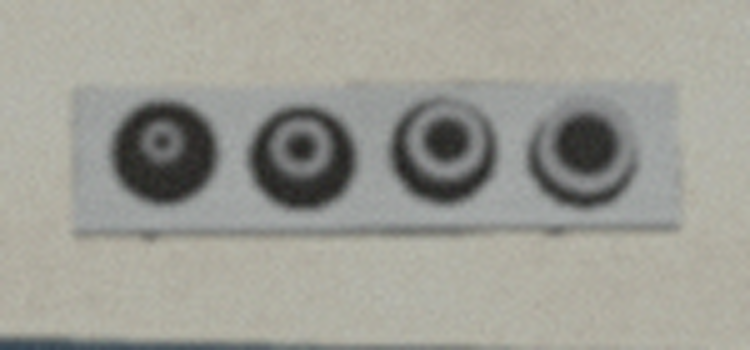

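All four rings are flat and centred. In the wrist crops, ring and pad centres agree in x: a (174,101), b (574,104), c (174,371), d (574,371). The small vertical shift in the top view is the parallax I'd expect from the rings' height. The arm is clear.

```bash
python3 -c "
from station import *
print(close_job())"
```

```text
the job is handed in; nothing more can be done
None
```

The job is handed in at about 58 s of the 104 s allowed: all four ring gauges lie flat on their pads, within about 1–2 mm of centre by the camera checks, smallest to largest from the comparator end (a on pad_4, b on pad_3, c on pad_2, d on pad_1).

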